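# Slide the gun hanger round the bent bar to its outer end

### The job

The orange-tabbed gun hanger is parked next to the post of the bent-bar stand. Take it by its tab and slide it along the bar, round the bend, following the bar by feel without letting the collar bind or forcing the bar, until it is fully home against the black knob at the bar's end. Let go and leave it hanging there, and leave the bottles, the cup and the can where they stand.

Things in the scene. Friction and masses are not known exactly. Their poses are not given: they have to be found in the camera images.
- hanger: Loose gun hanger, 0.12 to 0.22 kg, hanging on the bar: aluminium collar with a bore along the hanger's x axis, orange grip tab above, steel foot (24 x 30 x 20 mm) below with an upturned hook on each side (out to y = +/-43 mm). Origin: centre of the foot's underside, z up. Heavier below the bore, it hangs upright by itself and stays where it is left on the bar.
- hanger_bore (a point): Centre of the hanger's bore, midway along it, 34 mm above the foot's underside; axes as the hanger's, bore along x. Bore 13 mm in diameter; collar 30 mm outside diameter and 18 mm long. At rest the bore hangs about 1.5 mm below the bar's axis.
- hanger_tab (a point): Centre of the orange tab's top, 50 mm above the bore's centre. The tab is 22 mm (x) by 10 mm (y) and 36 mm tall: grip it across y, from above, fingertips at most 34 mm below its top so that they clear the collar.
- stand: Stand bolted to the bench, rigid: base plate, square post and grey clamp block (34 mm square, 30 mm tall, face at y = 7 mm, top 15 mm above the bar's axis) holding a bent bar of 10 mm round steel. Origin: on the bench, z up, under the bar's clamped end. Bar axis 130 mm up, level, straight from (0, 0) to (0, 110) mm; then it bends by about a quarter turn towards -x.
- bend (a point): Middle of the bend on the bar's axis, 130 mm up; axes as the stand's. The bend's radius is 50 mm (centre 50 mm to -x of the clamped straight's end). From this point outwards the bar is hand-bent: in all 83 to 100 degrees, and its free straight may climb or droop by up to 6 degrees. No reading shows how: feel side force, lift and twist, and yield. Over 20 N on the bar is too much.
- bend_end (a point): Where the bend would end if bent level to 90 degrees (50 mm to -x, 50 mm to +y of the clamped straight's end); axes as the stand's. The real bar may be some mm off. 75 mm beyond the bend's end sits a black knob, 20 mm in diameter, 12 mm long. Hanger home: collar touching the knob, bore centre 66 mm beyond the bend's end. The bore has 1.5 mm play all round, about 1 mm in the bend.
- red_paint: Red paint bottle, 44 mm diameter, 120 mm tall, origin under its centre; leave it alone.
- silver_paint: Silver paint bottle, 44 mm diameter, 120 mm tall, origin under its centre; leave it alone.
- white_paint: White paint bottle, 44 mm diameter, 120 mm tall, origin under its centre; leave it alone.
- mix_cup: Clear mixing cup, 72 mm across, 85 mm tall, origin under its centre; leave it alone.
- hardener: Metal can, 70 mm diameter, 100 mm tall, origin under its centre; leave it alone.
Things that resemble listed ones, but are neither listed nor needed, are in the scene too. Leave any red look-alike of the hanger alone.

How it is judged:
On the way:
1. the hanger has come round the bend onto the free straight (distance between hanger_bore and bend above 0.05 m and x of hanger_bore in the frame of stand below -0.05 m), for 0.05 s.
At the end, for the whole second after the job is handed in: The hanger hangs at rest on the free straight of the bar, upright within 20 degrees, its collar against the knob (gap under 3 mm), let go (distance between hanger_bore and bend above 0.0985 m and x of hanger_bore in the frame of stand below -0.08 m and angle between hanger's own z axis and vertical below 0.35 rad and linear speed of hanger below 0.03 m/s); the robot touches nothing.
It fails at once if with the hanger under way (over 20 mm from where it was parked) the bar is forced: more than 20 N on the stand or its bar (contact force between stand and anything else above 20 N and distance of hanger_bore from where it was at the start of the episode above 0.02 m).
It fails at once if a bottle, the cup or the can is shifted by more than 25 mm (distance of any of red_paint, silver_paint, white_paint, mix_cup, hardener from where it was at the start of the episode above 0.025 m).
It also fails if it takes over 72 s, if anything falls off the work surface, if the arm or the gripper's body presses on something with over 40 N, if the wrist force passes 120 N, or if a joint passes its speed limit or range.

### The arm

A 6-joint arm with a two-finger parallel gripper is mounted at the origin on the work surface. World frame = base frame: x ahead of the robot, y to its left, z up, the work surface at z = 0. Lengths are in m, angles in rad, forces in N, time in s.
With the tool pointing down it reaches from about 0.325 to 0.85 m from the base axis. Payload 4.4 kg.
Tool frame: the origin (TCP) lies at the very end of the fingers, on their centre line; the grasp point (between the pads) lies 19 mm behind it; z points along the fingers, y is the line along which they close (so a half turn about z gives the same grasp; the last joint's range is limited). The gripper opens to 94 mm and grips with 3 to 60 N. Pads are 16 mm wide; open, the fingers measure 119 mm over their backs; the gripper's body (75 mm by 177 mm) begins 78 mm behind the grasp point.
Start: joints at [-1.421, 0.207, 1.542, -0, 1.393, -0.15], TCP at [0.17, -0.549, 0.205] pointing down, gripper open.
Joint ranges: [-2.73, 2.73], [-0.86, 2.22], [0.23, 2.46], [-1.11, 4.25], [0.08, 2.63], [-2.82, 2.82]. Speed limits (rad/s): [2.79, 2.79, 3.14, 3.14, 3.14, 3.14].

### API

Orientations are given as a unit quaternion [w, x, y, z].
In Python, from plant import arm gives the robot as it stands.
- The arm moves only by the tool servo_tool, never from a script. Its argument "moves" is a list of rows, each a list of 5 numbers: the finger opening in mm, from 0 to 94, then the shift along the tool's x, y, z in mm, then the turn about the tool's z in degrees. In form: [[claw, x, y, z, roll], ...]. A call has 1 to 20 rows; each row is the pose to reach, as a shift and turn from the pose commanded when the call began, along the tool's axes at that moment; what a row does not reach only later rows make up. A row lasts 1/12 s, in which the tool goes at most 41.7 mm and 7.16 degrees, less where a joint would pass 70% of its speed; a pose out of reach is approached as far as the arm can. A call with a gripper value outside its range is refused whole. The fingers move at their own pace and stop on an object; "squeeze" is the grip in N (left out, the last holds). Time passes only in rows, so rows that repeat a pose let the fingers close. It gives the time, the measured TCP pose, the force, the opening and the grip force at its end, in the units of the state.
- arm.get_obs(): the state, without advancing time (a new reading comes with each control period).
- arm.get_image(name): name is "scene" or "top" or "wrist"; returns (picture, depth): 420x560x3 uint8, red, green, blue; 420x560 float32, m along the optical axis (not along the pixel's ray), 0 where there is no reading.
- arm.camera_model(name): a dict with "vfov" (degrees; the focal length in pixels is half the picture's height over the tangent of half this angle, whatever the lens; pixels are square), "cx", "cy" (the principal point, pixels), "R" (3x3) and "t" (3): a world point X has camera coordinates R X + t. Camera axes: x right, y down, z forward; pixel columns grow to the right and rows downward; lengths in m; the calibration is good to about 2 mm. The wrist camera is an equidistant fisheye: a pixel r from the principal point sees the ray r / f radians off the axis. A picture is of the moment at which its call begins: read the wrist's pose just before it. camera_model takes no time and is no camera call; for the wrist camera it gives the pose at the moment of the call.
- arm.finish_job(): hands the job in; it is judged then, once.
The state is a dict: "clock": time; "joints": joint angles; "joint_vel": joint speeds; "joint_torque": joint torques, N m; "position": TCP position; "tcp_rot": TCP orientation; "wrist_force": force on the tool from outside, world axes, zero at the start; "wrist_torque": the same for the moment, N m; "width": opening from 0.0 (shut) to 1.0 (fully open); "grip_force": force on a finger pad.
Only numpy, scipy, OpenCV 4.12 (cv2) and the standard library are available. Lean on these libraries where they do the work, as an engineer would, in place of code of your own. Each camera call takes 0.05 s, during which the arm holds its last target. There are 200 camera calls.

## Working session

There is one attempt and no reset: what is moved stays moved. The work goes in short steps, Python scripts to look and compute and a tool call to move; the robot and the scene stay as the last step left them, time stands still between calls to the robot, and variables do not carry over. Pictures are saved under pics/ and viewed, at most 10 in all, crops included, and the job is handed in when it is done.

Besides the shell and the picture viewer there is one more tool, called as name(argument=value, ...), one argument or row to a line, values as JSON. servo_tool: Moves the arm, as the interface text tells. Its arguments: {"type":"object","properties":{"moves":{"type":"array","items":{"type":"array","items":{"type":"number"}}},"squeeze":{"type":"number"}},"required":["moves"]}

```bash
mkdir -p pics; cat > h.py <<'E'
import numpy as np,cv2
from plant import arm
def grab(n,f=None):
    m=arm.camera_model(n); p,d=arm.get_image(n)
    if f: cv2.imwrite('pics/'+f,p[:,:,::-1])
    return m,p,d
def foc(m): return 210/np.tan(np.radians(m['vfov'])/2)
def world(m,u,v,d):
    f=foc(m); c=np.array([(u-m['cx'])/f*d,(v-m['cy'])/f*d,d]); return np.array(m['R']).T@(c-np.array(m['t']))
def onplane(m,u,v,z):
    R=np.array(m['R']);o=-R.T@np.array(m['t']);r=R.T@np.array([(u-m['cx'])/foc(m),(v-m['cy'])/foc(m),1]);return o+r*(z-o[2])/r[2]
def proj(m,X):
    c=np.array(m['R'])@X+m['t'];return m['cx']+foc(m)*c[0]/c[2],m['cy']+foc(m)*c[1]/c[2]
E
python3 - <<'E'
from h import *
a=grab('scene','s1.png');b=grab('top','t1.png')
for n,(m,p,d) in zip('st',(a,b)):
    np.savez('%s.npz'%n,p=p,d=d,**{k:m[k] for k in m})
    hsv=cv2.cvtColor(p,cv2.COLOR_RGB2HSV)
    for nm,lo,hi in (('or',(6,150,90),(22,255,255)),('red',(0,150,60),(5,255,255))):
        k,l,s,c=cv2.connectedComponentsWithStats(cv2.inRange(hsv,lo,hi))
        for i in range(1,k):
            if s[i,4]>15:
                dd=np.median(d[l==i]);print(n,nm,s[i],c[i].round(1),world(m,*c[i],dd).round(3))
E
```

```text
s or [237 232  10   6  38] [241.3 234.5] [ 0.646 -0.154  0.178]
s red [336 131  14  14 164] [342.9 137.6] [0.461 0.293 0.079]
s red [334 153  13   5  24] [339.6 155.8] [0.464 0.288 0.01 ]
s red [161 239  17  26 199] [168.6 252.1] [ 0.505 -0.293  0.041]
s red [159 319  19  24 235] [168.1 330.2] [ 0.691 -0.379  0.049]
t or [341 186  10   6  46] [345.2 188.8] [ 0.643 -0.152  0.178]
t red [417 176  18  13 144] [424.2 181.4] [ 0.681 -0.375  0.047]
t red [388 249  15  10 112] [394.7 253.5] [ 0.499 -0.286  0.051]
t red [154 272  13  16 120] [160.5 279.4] [0.453 0.292 0.082]
```

View pics/s1.png

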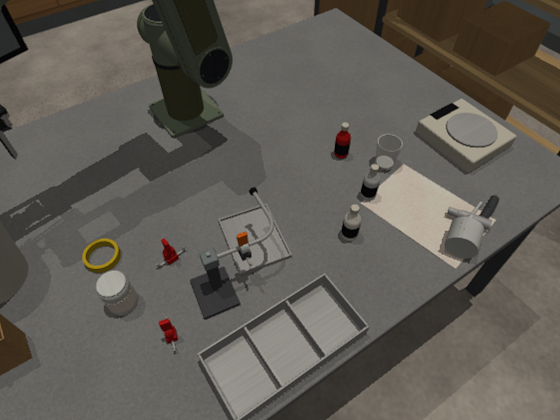

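View pics/t1.png

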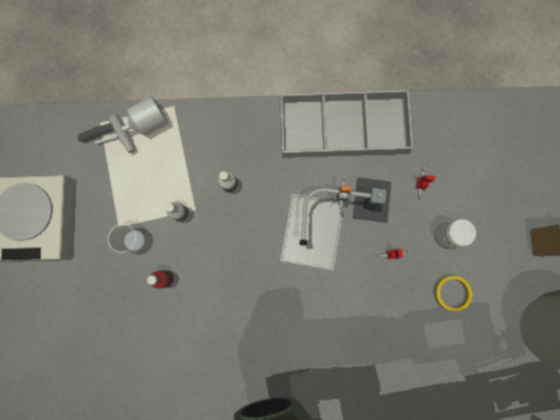

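Scene picture: the orange tab is at (241,235) on the bar, next to the clamp block at (210,258). Red look-alikes lie at (169,252) and (168,330). In the top picture the tab is at (345,189), the clamp at (378,196), and the black knob at (304,242). The only candidate with an orange tab on the bar is (241,235), so I'll check that in a crop.

```bash
python3 - <<'E'
from h import *
S=dict(np.load('s.npz'));T=dict(np.load('t.npz'))
c1=cv2.resize(S['p'][175:325,180:300],None,fx=3.3,fy=3.3,interpolation=cv2.INTER_CUBIC)
c2=cv2.resize(T['p'][170:260,280:400],None,fx=3.3,fy=3.3,interpolation=cv2.INTER_CUBIC)
c2=cv2.copyMakeBorder(c2,0,c1.shape[0]-c2.shape[0],0,0,0)
cv2.imwrite('pics/c1.png',np.hstack([c1,c2])[:,:,::-1])
# points by height from depth
for n,m in (('s',S),('t',T)):
    d=m['d'];v,u=np.nonzero(d>0);f=foc(m)
    c=np.stack([(u-m['cx'])/f,(v-m['cy'])/f,np.ones(len(u))],1)*d[v,u][:,None]
    X=(c-m['t'])@m['R']
    k=(X[:,0]>.4)&(X[:,0]<.8)&(X[:,1]>-.3)&(X[:,1]<0)&(X[:,2]>.1)&(X[:,2]<.17)
    Y=X[k];print(n,len(Y))
    q=Y[(Y[:,2]>.139)&(Y[:,2]<.15)];print('z~.145',len(q),np.median(q,0).round(4))
    if n=='t':
        i=np.lexsort((v[k],u[k]))[::6]
        print(np.c_[u[k][i],v[k][i],(1000*Y[i]).round()].astype(int).tolist())
    # ref of clamp, knob candidate
print('clamp t',onplane(T,378,196,.145),'knob t',onplane(T,304,242,.14),'knob s',onplane(S,254,190,.135),'tab t',onplane(T,345.2,188.8,.1785),'tab s',onplane(S,241.3,234.5,.17))
E
```

```text
s 1024
z~.145 348 [ 0.6327 -0.2221  0.1439]
t 880
z~.145 374 [ 0.6223 -0.2183  0.1442]
[[299, 240, 533, -45, 149], [300, 241, 531, -48, 146], [301, 234, 547, -51, 142], [301, 240, 533, -50, 149], [302, 209, 607, -55, 133], [302, 215, 592, -55, 139], [302, 221, 578, -54, 141], [302, 227, 564, -54, 139], [302, 233, 549, -53, 147], [302, 239, 536, -52, 145], [302, 245, 522, -52, 134], [303, 208, 609, -58, 138], [303, 214, 594, -57, 139], [303, 220, 580, -56, 143], [303, 226, 566, -56, 144], [303, 232, 552, -55, 142], [303, 238, 538, -55, 146], [303, 244, 524, -54, 148], [304, 204, 618, -60, 136], [304, 210, 604, -60, 139], [304, 216, 589, -59, 140], [304, 222, 575, -58, 143], [304, 228, 561, -58, 144], [304, 234, 547, -57, 144], [304, 240, 533, -57, 147], [305, 198, 633, -63, 133], [305, 204, 618, -63, 138], [305, 210, 604, -62, 138], [305, 216, 589, -61, 143], [305, 222, 575, -61, 138], [305, 228, 561, -60, 141], [305, 234, 547, -60, 142], [305, 240, 533, -59, 149], [306, 197, 635, -66, 135], [306, 203, 620, -65, 136], [306, 209, 607, -65, 132], [306, 241, 531, -61, 146], [307, 197, 63
[... 2576 characters left out ...]
 [379, 194, 633, -232, 156], [379, 200, 620, -234, 145], [380, 190, 644, -238, 146], [380, 196, 630, -237, 143], [380, 202, 616, -236, 144], [381, 192, 639, -239, 147], [381, 198, 624, -238, 149], [381, 204, 614, -242, 128], [382, 194, 634, -242, 145], [382, 200, 620, -240, 148], [383, 190, 643, -244, 148], [383, 196, 630, -244, 144], [383, 202, 616, -243, 143], [384, 193, 636, -246, 147], [384, 199, 622, -245, 147], [385, 191, 642, -250, 143], [385, 197, 627, -248, 145]]
clamp t [ 0.63001702 -0.23227425  0.145     ] knob t [ 0.52888829 -0.05681433  0.14      ] knob s [ 0.52350053 -0.04837544  0.135     ] tab t [ 0.64304964 -0.15231144  0.1785    ] tab s [ 0.64071349 -0.15209931  0.17      ]
```

View pics/c1.png

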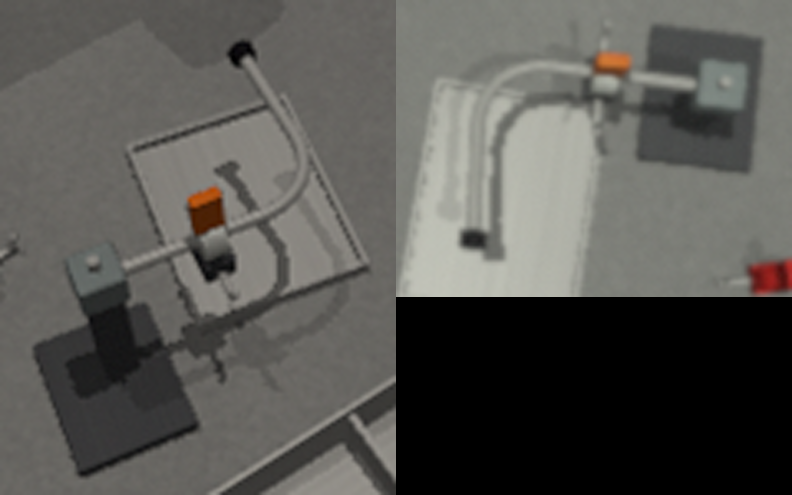

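The crop confirms the choice: orange tab above a collar on the bar, next to the clamp. Next I'll fit the bar's geometry.

```bash
python3 - <<'E'
from h import *
from scipy.spatial.transform import Rotation as Ro
for n in 'st':
    m=dict(np.load(n+'.npz'));d=m['d'];v,u=np.nonzero(d>0);f=foc(m)
    c=np.stack([(u-m['cx'])/f,(v-m['cy'])/f,np.ones(len(u))],1)*d[v,u][:,None]
    X=(c-m['t'])@m['R'];col=m['p'][v,u].astype(int)
    b=(X[:,0]>.5)&(X[:,0]<.7)&(X[:,1]>-.26)&(X[:,1]<-.03)&(X[:,2]>.118)&(X[:,2]<.155)
    def fit(k,nm):
        Y=X[k];mu=np.median(Y,0);w=np.linalg.svd(Y-Y.mean(0))[2][0];w*=np.sign(w[1] if abs(w[1])>.5 else -w[0])
        print(n,nm,len(Y),Y.mean(0).round(4),'head',np.degrees(np.arctan2(w[1],w[0])).round(2),'climb',np.degrees(np.arcsin(w[2])).round(2))
    fit(b&(X[:,1]<-.167)&(X[:,1]>-.208),'straight')
    fit(b&(X[:,1]<-.120)&(X[:,1]>-.138),'st2')
    fit(b&(X[:,1]>-.09)&(X[:,0]>.545)&(X[:,0]<.605),'free')
    k=b&(X[:,1]>-.09)&(X[:,0]<.56)&(col.max(1)<50);print('knob',k.sum(),X[k].mean(0).round(4),X[k][:,2].max())
    k=b&(X[:,1]<-.215)&(X[:,2]>.138);print('clamp',X[k].mean(0).round(4))
o=arm.get_obs();q=o['tcp_rot'];R=Ro.from_quat(np.r_[q[1:],q[0]]).as_matrix()
print(o['clock'],o['position'],R.round(3).tolist(),o['wrist_force'])
print('tab in tool mm',(R.T@(np.array([.643,-.153,.23])-o['position'])*1e3).round(1))
E
```

```text
s straight 83 [ 0.6423 -0.1877  0.1329] head 80.57 climb -0.69
s st2 35 [ 0.6518 -0.1293  0.1331] head 83.98 climb -2.79
s free 91 [ 0.5759 -0.0589  0.139 ] head 175.35 climb 4.68
knob 32 [ 0.5309 -0.0571  0.1465] 0.15215812166994983
clamp [ 0.6358 -0.2341  0.1447]
t straight 75 [ 0.6394 -0.1876  0.1337] head 80.64 climb 1.71
t st2 33 [ 0.6491 -0.1282  0.1343] head 75.58 climb 0.93
t free 109 [ 0.575  -0.0573  0.1405] head 175.51 climb 5.02
knob 15 [ 0.5283 -0.0541  0.1499] 0.15188676074687155
clamp [ 0.6316 -0.2323  0.1452]
0.1 [ 0.16967096 -0.54864417  0.20440317] [[0.955, 0.295, -0.0], [0.295, -0.955, 0.002], [0.0, -0.002, -1.0]] [-0.07071018 -0.847713   -0.33963252]
tab in tool mm [ 569.1 -238.3  -24.9]
```

servo_tool(
  moves=[
    [40,60,-25,-25,-7],
    [40,100,-42,-25,-14],
    [40,138,-58,-25,-21],
    [40,176,-74,-25,-28],
    [40,214,-90,-25,-35],
    [40,252,-106,-25,-42],
    [40,290,-122,-25,-49],
    [40,328,-138,-25,-56],
    [40,366,-154,-25,-63.4],
    [40,404,-170,-25,-63.4],
    [40,442,-186,-25,-63.4],
    [40,480,-202,-25,-63.4],
    [40,518,-218,-25,-63.4],
    [40,550,-230,-25,-63.4],
    [40,568,-238,-25,-63.4],
    [40,568,-238,-25,-63.4],
    [40,568,-238,-25,-63.4],
  ],
  squeeze=8,
)

```text
clock: 1.52
position: [0.6426, -0.1524, 0.229]
tcp_rot: [-0.001, 0.762, 0.648, -0.001]
wrist_force: [0.0, -0.4, 0.5]
width: 0.425
grip_force: 0.0
```

```bash
cat >> h.py <<'E'
from scipy.spatial.transform import Rotation as Ro
def st():
    o=arm.get_obs();q=o['tcp_rot'];R=Ro.from_quat(np.r_[q[1:],q[0]]).as_matrix()
    print('t',round(o['clock'],2),'pos',np.round(o['position'],4),'toolx',np.degrees(np.arctan2(R[1,0],R[0,0])).round(2),'tilt',R[:,2].round(3),'F',np.round(o['wrist_force'],2),'M',np.round(o['wrist_torque'],2),'w',round(o['width']*94,1),'g',round(o['grip_force'],2));return o,R
def wray(m,u,v):
    f=foc(m);a=np.array([u-m['cx'],v-m['cy']]);r=np.linalg.norm(a);th=r/f
    return np.array(m['R']).T@np.r_[a/r*np.sin(th),np.cos(th)],-np.array(m['R']).T@np.array(m['t'])
def wplane(m,u,v,z):
    r,o=wray(m,u,v);return o+r*(z-o[2])/r[2]
E
python3 - <<'E'
from h import *
o,R=st();m,p,d=grab('wrist','w1.png');np.savez('w.npz',p=p,d=d,**m)
print(m['vfov'],(-np.array(m['R']).T@m['t']).round(3))
k,l,s,c=cv2.connectedComponentsWithStats(cv2.inRange(cv2.cvtColor(p,cv2.COLOR_RGB2HSV),(6,150,60),(22,255,255)))
for i in range(1,k):
    if s[i,4]>40: print(s[i],c[i].round(1),wplane(m,*c[i],.1785).round(4),np.median(d[l==i]))
E
```

```text
t 1.52 pos [ 0.6426 -0.1524  0.229 ] toolx 80.77 tilt [-0.002  0.    -1.   ] F [ 0.02 -0.37  0.47] M [-0.04 -0.08 -0.  ] w 40.0 g 0.0
65.70646984690485 [ 0.655 -0.077  0.407]
[281 202  13  38 470] [287.  221.1] [ 0.6453 -0.1476  0.1785] 0.24233952
[366 309   8  38 105] [369.5 326.3] [ 0.7012 -0.255   0.1785] 0.07345136
[405 369  24  14 112] [416.3 374.7] [ 0.7494 -0.3324  0.1785] 0.06882809
[373 371  30  16 107] [386.9 377.5] [ 0.7176 -0.326   0.1785] 0.06901222
[166 377  23  10  79] [177.5 381.3] [ 0.5095 -0.2988  0.1785] 0.06743112
[365 379  11   9  41] [370.  382.1] [ 0.7002 -0.3276  0.1785] 0.068064384
[338 381  21   9  74] [347.4 385.2] [ 0.6773 -0.3259  0.1785] 0.06747056
[289 384  17   8  49] [297.8 387.6] [ 0.6288 -0.3187  0.1785] 0.067440115
```

View pics/w1.png

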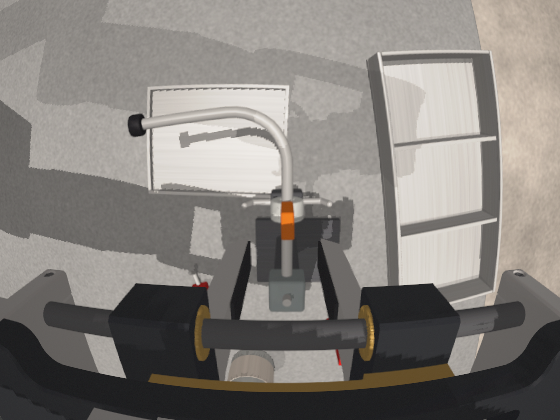

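Wrist picture: the tab is at (287,221) with its lit top near (287,229), the bar runs up from it, the clamp is at (287,290), and the fingertips are at about (248,243) and (322,243). The tab looks nearly centred; I'll compute the offset.

```bash
python3 - <<'E'
from h import *
o,R=st();W=dict(np.load('w.npz'));p=W['p'];hsv=cv2.cvtColor(p,cv2.COLOR_RGB2HSV)
k=cv2.inRange(hsv,(6,150,60),(22,255,255))[195:245,270:305]
for r in range(4,50,3):
    x=np.nonzero(k[r])[0]
    if len(x): print(195+r,270+x.min(),270+x.max(),hsv[195+r,287])
T=lambda X:(R.T@(X-o['position'])*1e3).round(1)
for u,v,z in ((287,229,.1785),(287,221,.1785),(287,212,.15),(288,185,.135),(288,175,.135),(287,255,.135)): print(u,v,T(wplane(W,u,v,z)))
print('fingertips',T(wplane(W,248,243,.229)),T(wplane(W,322,243,.229)))
E
```

```text
t 1.57 pos [ 0.6418 -0.1537  0.2293] toolx 80.66 tilt [-0.002  0.    -1.   ] F [ 0.04 -0.46 -0.1 ] M [-0.05 -0.09  0.03] w 40.0 g 0.0
202 282 291 [ 12 196 139]
205 282 292 [ 12 216 143]
208 282 292 [ 12 218 144]
211 282 292 [ 12 216 143]
214 281 293 [ 13 217 235]
217 281 293 [ 14 215 237]
220 281 293 [ 13 216 237]
223 281 293 [ 13 220 209]
226 281 293 [ 12 215 141]
229 281 293 [ 13 215 141]
232 281 293 [ 12 212 141]
235 281 293 [ 13 220 140]
238 281 293 [ 12 215 140]
287 229 [ 0.5  2.7 50.8]
287 221 [ 6.7  2.6 50.8]
287 212 [ 5.6  2.9 79.3]
288 185 [25.2  3.8 94.3]
288 175 [33.9  3.8 94.3]
287 255 [-39.3   3.2  94.3]
fingertips [  8.8 -20.8   0.4] [ 8.9 22.8  0.3]
```

servo_tool(
  moves=[
    [40,2,1.7,25,0],
    [40,2,1.7,55,0],
    [40,2,1.7,78,0],
    [40,2,1.7,78,0],
    [26,2,1.7,78,0],
    [18,2,1.7,78,0],
    [14,2,1.7,78,0],
    [12,2,1.7,78,0],
  ],
  squeeze=6,
)

```text
clock: 2.23
position: [0.6455, -0.1535, 0.1551]
tcp_rot: [0.002, 0.763, 0.646, 0.001]
wrist_force: [0.5, 0.2, 0.5]
width: 0.177
grip_force: 0.0
```

```bash
python3 -c "
from h import *
st()"
```

```text
t 2.23 pos [ 0.6455 -0.1535  0.1551] toolx 80.54 tilt [ 0.004 -0.002 -1.   ] F [0.53 0.21 0.55] M [-0.04 -0.08  0.01] w 16.7 g 0.0
```

servo_tool(
  moves=[
    [12,0,0,0,0],
    [10,0,0,0,0],
    [8,0,0,0,0],
    [6,0,0,0,0],
    [6,0,0,0,0],
    [6,0,0,0,0],
  ],
)

```text
clock: 2.73
position: [0.6447, -0.1527, 0.1536]
tcp_rot: [0.001, 0.763, 0.647, 0.0]
wrist_force: [-1.0, 0.2, 4.6]
width: 0.105
grip_force: 6.0
```

```bash
python3 -c "
from h import *
st()"
```

```text
t 2.73 pos [ 0.6447 -0.1527  0.1536] toolx 80.58 tilt [ 0.001 -0.001 -1.   ] F [-1.02  0.23  4.59] M [ 0.02  0.05 -0.05] w 9.9 g 6.0
```

servo_tool(
  moves=[
    [6,0,0,-1,0],
    [6,0,0,-2,0],
    [6,0,0,-2,0],
    [6,0,0,-2,0],
  ],
)

```text
clock: 3.07
position: [0.6443, -0.1525, 0.1539]
tcp_rot: [-0.0, 0.763, 0.647, 0.0]
wrist_force: [1.7, -0.8, -1.2]
width: 0.106
grip_force: 6.0
```

```bash
python3 -c "
from h import *
st()"
```

```text
t 3.07 pos [ 0.6443 -0.1525  0.1539] toolx 80.58 tilt [-0.  0. -1.] F [ 1.72 -0.83 -1.23] M [-0.18 -0.42 -0.03] w 9.9 g 6.0
```

servo_tool(
  moves=[
    [6,1,0.5,0,0],
    [6,3,0.5,0,0],
    [6,6,0.5,0,0],
    [6,9,0.5,0,0],
    [6,12,0.5,0,0],
    [6,14,0.5,0,0],
    [6,16,0.5,0,0],
    [6,16,0.5,0,0],
    [6,16,0.5,0,0],
  ],
)

```text
clock: 3.82
position: [0.647, -0.1364, 0.1541]
tcp_rot: [-0.0, 0.763, 0.647, -0.0]
wrist_force: [0.2, -0.1, -2.3]
width: 0.106
grip_force: 6.0
```

```bash
cat >> h.py <<'E'
def ft():
    o,R=st();F=R.T@o['wrist_force'];M=R.T@o['wrist_torque'];P=np.array([.6443,-.1525]);h=np.radians(80.6);e=np.array([np.cos(h),np.sin(h)]);r=(np.array(o['position'][:2])-P)*1e3
    print('tool F',F.round(2),'M',M.round(2),'along',(r@e).round(1),'left',(e[0]*r[1]-e[1]*r[0]).round(1))
E
python3 -c "
from h import *
ft()"
```

```text
t 3.82 pos [ 0.647  -0.1364  0.1541] toolx 80.6 tilt [-0.001  0.    -1.   ] F [ 0.21 -0.08 -2.28] M [-0.06 -0.07  0.02] w 10.0 g 6.0
tool F [-0.05  0.22  2.28] M [-0.08 -0.05 -0.02] along 16.3 left 0.0
```

servo_tool(
  moves=[
    [6,2,0,0,0],
    [6,5,0,0,0],
    [6,8,0,0,0],
    [6,11,0,0,0],
    [6,14,0,0,0],
    [6,17,0,0,0],
    [6,19,0,0,0],
    [6,20,0,0,0],
    [6,20,0,0,0],
    [6,20,0,0,0],
  ],
)

```text
clock: 4.65
position: [0.6506, -0.1171, 0.1544]
tcp_rot: [0.0, 0.763, 0.647, -0.0]
wrist_force: [-0.1, 0.3, -1.5]
width: 0.104
grip_force: 6.0
```

```bash
python3 -c "
from h import *
ft()"
```

```text
t 4.65 pos [ 0.6506 -0.1171  0.1544] toolx 80.58 tilt [-0. -0. -1.] F [-0.11  0.34 -1.49] M [-0.04 -0.12 -0.04] w 9.8 g 6.0
tool F [ 0.32 -0.16  1.49] M [-0.12 -0.02  0.04] along 36.0 left -0.4
```

servo_tool(
  moves=[
    [6,2,0,0,-1.5],
    [6,4,-0.1,0,-4],
    [6,6.5,-0.3,0,-7],
    [6,9,-0.6,0,-9.5],
    [6,11,-1,0,-12],
    [6,11.5,-1.1,0,-12],
    [6,11.5,-1.1,0,-12],
  ],
)

```text
clock: 5.23
position: [0.6514, -0.1055, 0.1544]
tcp_rot: [-0.0, 0.691, 0.723, 0.0]
wrist_force: [-0.4, 0.4, -1.6]
width: 0.107
grip_force: 6.0
```

```bash
python3 -c "
from h import *
ft()"
```

```text
t 5.23 pos [ 0.6514 -0.1055  0.1544] toolx 92.56 tilt [-0.  0. -1.] F [-0.36  0.39 -1.63] M [-0.04 -0.15  0.03] w 10.0 g 6.0
tool F [ 0.4  -0.34  1.63] M [-0.14 -0.04 -0.03] along 47.6 left 0.7
```

servo_tool(
  moves=[
    [6,2.2,0,0,-2.5],
    [6,4.4,-0.2,0,-5],
    [6,6.5,-0.4,0,-7.5],
    [6,8.7,-0.8,0,-10],
    [6,10.8,-1.2,0,-12.5],
    [6,12.9,-1.7,0,-15],
    [6,12.9,-1.7,0,-15],
    [6,12.9,-1.7,0,-15],
  ],
)

```text
clock: 5.9
position: [0.6491, -0.0929, 0.1545]
tcp_rot: [0.0, 0.591, 0.806, -0.0]
wrist_force: [-0.0, -1.1, -1.1]
width: 0.107
grip_force: 6.0
```

```bash
python3 -c "
from h import *
ft()"
```

```text
t 5.9 pos [ 0.6491 -0.0929  0.1545] toolx 107.49 tilt [ 0. -0. -1.] F [-0.05 -1.08 -1.11] M [-0.02 -0.11  0.01] w 10.1 g 6.0
tool F [-1.02 -0.37  1.11] M [-0.1  -0.05 -0.01] along 59.6 left 5.0
```

servo_tool(
  moves=[
    [6,2.2,0,0,-2.5],
    [6,4.4,-0.2,0,-5],
    [6,6.5,-0.5,0,-7.5],
    [6,8.7,-0.9,0,-10],
    [6,10.8,-1.3,0,-12.5],
    [6,12.9,-1.8,0,-15],
    [6,12.9,-1.8,0,-15],
    [6,12.9,-1.8,0,-15],
  ],
)

```text
clock: 6.57
position: [0.6436, -0.0811, 0.1546]
tcp_rot: [0.0, 0.481, 0.877, 0.0]
wrist_force: [-0.0, 1.2, -1.7]
width: 0.104
grip_force: 6.0
```

```bash
python3 -c "
from h import *
ft()"
```

```text
t 6.57 pos [ 0.6436 -0.0811  0.1546] toolx 122.47 tilt [ 0.  0. -1.] F [-0.02  1.17 -1.68] M [ 0.15 -0.2   0.02] w 9.8 g 6.0
tool F [0.99 0.61 1.68] M [-0.25  0.02 -0.02] along 70.4 left 12.3
```

servo_tool(
  moves=[
    [6,2.2,0,0,-2.5],
    [6,4.4,-0.1,0,-5],
    [6,6.5,-0.4,-0.2,-7.5],
    [6,8.7,-0.7,-0.4,-10],
    [6,10.8,-1.1,-0.6,-12.5],
    [6,12.9,-1.6,-0.8,-15],
    [6,12.9,-1.6,-0.8,-15],
    [6,12.9,-1.6,-0.8,-15],
  ],
)

```text
clock: 7.23
position: [0.6352, -0.0712, 0.1553]
tcp_rot: [0.0, 0.363, 0.932, -0.0]
wrist_force: [0.1, -0.8, -1.9]
width: 0.107
grip_force: 6.0
```

```bash
python3 -c "
from h import *
ft()"
```

```text
t 7.23 pos [ 0.6352 -0.0712  0.1553] toolx 137.45 tilt [ 0. -0. -1.] F [ 0.12 -0.76 -1.93] M [ 0.01 -0.13  0.  ] w 10.1 g 6.0
tool F [-0.6  -0.48  1.93] M [-0.09 -0.09 -0.  ] along 78.7 left 22.2
```

servo_tool(
  moves=[
    [6,2.2,0,-0.2,-2.5],
    [6,4.4,-0.2,-0.4,-5],
    [6,6.5,-0.5,-0.6,-7.5],
    [6,8.7,-0.9,-0.8,-10],
    [6,10.8,-1.3,-1,-12.5],
    [6,12.9,-1.8,-1.1,-15],
    [6,12.9,-1.8,-1.1,-15],
    [6,12.9,-1.8,-1.1,-15],
  ],
)

```text
clock: 7.9
position: [0.6245, -0.0639, 0.1564]
tcp_rot: [0.0, 0.238, 0.971, -0.0]
wrist_force: [-0.3, 0.2, -2.2]
width: 0.105
grip_force: 6.0
```

```bash
python3 -c "
from h import *
ft()"
```

```text
t 7.9 pos [ 0.6245 -0.0639  0.1564] toolx 152.44 tilt [ 0. -0. -1.] F [-0.3   0.25 -2.16] M [-0.02 -0.13  0.07] w 9.9 g 6.0
tool F [0.38 0.08 2.16] M [-0.04 -0.12 -0.07] along 84.2 left 34.0
```

servo_tool(
  moves=[
    [6,2.2,0,-0.2,-2.5],
    [6,4.4,-0.2,-0.4,-5],
    [6,6.5,-0.4,-0.6,-7.5],
    [6,8.7,-0.8,-0.8,-10],
    [6,10.4,-1.1,-0.9,-12],
    [6,10.4,-1.1,-0.9,-12],
    [6,10.4,-1.1,-0.9,-12],
  ],
)

```text
clock: 8.48
position: [0.6148, -0.0601, 0.1574]
tcp_rot: [0.0, 0.135, 0.991, -0.0]
wrist_force: [-0.7, -1.2, -0.6]
width: 0.11
grip_force: 6.0
```

```bash
python3 -c "
from h import *
ft()"
```

```text
t 8.48 pos [ 0.6148 -0.0601  0.1574] toolx 164.45 tilt [ 0. -0. -1.] F [-0.71 -1.25 -0.6 ] M [-0.08 -0.06 -0.05] w 10.4 g 6.0
tool F [ 0.35 -1.39  0.61] M [ 0.07 -0.08  0.05] along 86.3 left 44.2
```

servo_tool(
  moves=[
    [6,2,-0.4,-0.3,-2.5],
    [6,4,-0.6,-0.5,-5],
    [6,6,-0.8,-0.8,-7.5],
    [6,8,-1.1,-1,-10],
    [6,9.6,-1.4,-1.1,-11],
    [6,9.6,-1.4,-1.1,-11],
    [6,9.6,-1.4,-1.1,-11],
  ],
)

```text
clock: 9.07
position: [0.6051, -0.0586, 0.1583]
tcp_rot: [0.0, 0.039, 0.999, 0.0]
wrist_force: [-0.5, 0.2, -1.4]
width: 0.106
grip_force: 6.0
```

```bash
python3 -c "
from h import *
ft()"
```

```text
t 9.07 pos [ 0.6051 -0.0586  0.1583] toolx 175.49 tilt [ 0.  0. -1.] F [-0.52  0.19 -1.41] M [ 0.05 -0.15  0.06] w 10.0 g 6.0
tool F [0.53 0.15 1.41] M [-0.07 -0.15 -0.06] along 86.2 left 54.0
```

servo_tool(
  moves=[
    [6,2,0,-0.2,0],
    [6,5,0,-0.4,0],
    [6,8,0,-0.7,0],
    [6,11,0,-0.9,0],
    [6,14,0,-1.2,0],
    [6,17,0,-1.4,0],
    [6,20,0,-1.7,0],
    [6,20,0,-1.7,0],
    [6,20,0,-1.7,0],
  ],
)

```text
clock: 9.82
position: [0.5851, -0.0571, 0.1602]
tcp_rot: [0.0, 0.039, 0.999, -0.0]
wrist_force: [-0.6, 0.3, -1.9]
width: 0.104
grip_force: 6.0
```

```bash
python3 -c "
from h import *
ft()"
```

```text
t 9.82 pos [ 0.5851 -0.0571  0.1602] toolx 175.57 tilt [ 0. -0. -1.] F [-0.57  0.3  -1.93] M [ 0.12 -0.13  0.03] w 9.8 g 6.0
tool F [0.6  0.26 1.93] M [-0.13 -0.12 -0.02] along 84.5 left 74.0
```

servo_tool(
  moves=[
    [6,2,0,-0.2,0],
    [6,5,0,-0.4,0],
    [6,8,0,-0.7,0],
    [6,11,0,-0.9,0],
    [6,14,0,-1.2,0],
    [6,17,0,-1.4,0],
    [6,20,0,-1.7,0],
    [6,23,0,-2,0],
    [6,26,0,-2.2,0],
    [6,28,0,-2.4,0],
    [6,28,0,-2.4,0],
    [6,28,0,-2.4,0],
  ],
)

```text
clock: 10.82
position: [0.5572, -0.0549, 0.1626]
tcp_rot: [0.0, 0.039, 0.999, -0.0]
wrist_force: [-1.1, -0.5, -1.9]
width: 0.105
grip_force: 6.0
```

```bash
python3 -c "
from h import *
ft()"
```

```text
t 10.82 pos [ 0.5572 -0.0549  0.1626] toolx 175.58 tilt [ 0. -0. -1.] F [-1.08 -0.47 -1.93] M [ 0.02 -0.19 -0.08] w 9.9 g 6.0
tool F [ 1.04 -0.55  1.93] M [-0.04 -0.19  0.08] along 82.0 left 101.8
```

servo_tool(
  moves=[
    [6,2,0,-0.2,0],
    [6,4,0,-0.3,0],
    [6,6,0,-0.5,0],
    [6,8,-0.1,-0.7,0],
    [6,9,-0.1,-0.8,0],
    [6,10,-0.1,-0.8,0],
    [6,10,-0.1,-0.8,0],
  ],
)

```text
clock: 11.4
position: [0.547, -0.0542, 0.1633]
tcp_rot: [-0.0, 0.039, 0.999, 0.0]
wrist_force: [0.1, -0.7, -1.5]
width: 0.11
grip_force: 6.0
```

```bash
python3 -c "
from h import *
ft()"
```

```text
t 11.4 pos [ 0.547  -0.0542  0.1633] toolx 175.58 tilt [-0.  0. -1.] F [ 0.06 -0.66 -1.53] M [-0.01 -0.14  0.03] w 10.3 g 6.0
tool F [-0.11 -0.65  1.53] M [-0.01 -0.14 -0.03] along 81.1 left 112.0
```

servo_tool(
  moves=[
    [6,1,-0.1,-0.1,0],
    [6,2,-0.1,-0.2,0],
    [6,3,-0.1,-0.3,0],
    [6,4,-0.1,-0.3,0],
    [6,4,-0.1,-0.3,0],
  ],
)

```text
clock: 11.82
position: [0.5439, -0.0541, 0.1638]
tcp_rot: [0.001, 0.039, 0.999, -0.0]
wrist_force: [1.9, -0.5, -1.7]
width: 0.109
grip_force: 6.0
```

```bash
python3 -c "
from h import *
ft()"
```

```text
t 11.82 pos [ 0.5439 -0.0541  0.1638] toolx 175.57 tilt [ 0.002 -0.    -1.   ] F [ 1.9  -0.54 -1.72] M [-0.01 -0.5  -0.01] w 10.2 g 6.0
tool F [-1.94 -0.39  1.72] M [-0.03 -0.5   0.01] along 80.6 left 115.1
```

servo_tool(
  moves=[
    [6,0.7,0,0,0],
    [6,1.4,0,0,0],
    [6,1.4,0,0,0],
    [6,1.4,0,0,0],
  ],
)

```text
clock: 12.15
position: [0.5425, -0.054, 0.1639]
tcp_rot: [0.001, 0.039, 0.999, -0.0]
wrist_force: [2.2, -0.4, -2.4]
width: 0.1
grip_force: 6.0
```

```bash
python3 -c "
from h import *
ft();grab('wrist','w2.png')"
```

```text
t 12.15 pos [ 0.5425 -0.054   0.1639] toolx 175.58 tilt [ 0.002 -0.    -1.   ] F [ 2.2  -0.38 -2.43] M [ 0.03 -0.77  0.  ] w 9.4 g 6.0
tool F [-2.22 -0.21  2.43] M [-0.09 -0.76 -0.  ] along 80.5 left 116.5
```

View pics/w2.png

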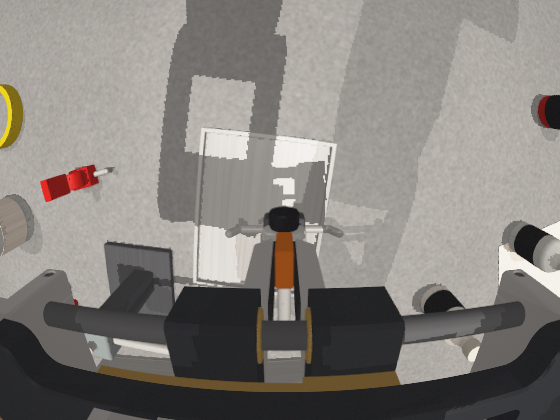

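The knob is at (285,218), straight ahead of the tab held at (285,262), and the collar appears to be touching it. I'll push a little more to confirm.

servo_tool(
  moves=[
    [6,0.8,0,0,0],
    [6,1.6,0,0,0],
    [6,1.6,0,0,0],
    [6,1.6,0,0,0],
  ],
)

```text
clock: 12.53
position: [0.5413, -0.054, 0.1639]
tcp_rot: [0.001, 0.039, 0.999, -0.0]
wrist_force: [6.2, -0.9, -3.1]
width: 0.108
grip_force: 6.0
```

```bash
python3 -c "
from h import *
ft()"
```

```text
t 12.53 pos [ 0.5413 -0.054   0.1639] toolx 175.57 tilt [ 0.003 -0.    -1.   ] F [ 6.19 -0.88 -3.11] M [-0.06 -1.19  0.04] w 10.1 g 6.0
tool F [-6.23 -0.4   3.12] M [-0.04 -1.19 -0.04] along 80.3 left 117.7
```

servo_tool(
  moves=[
    [6,-0.5,0,0.7,0],
    [6,-0.8,0,1.5,0],
    [6,-0.8,0,1.5,0],
    [9,-0.8,0,1.5,0],
    [11,-0.8,0,1.5,0],
    [13,-0.8,0,1.5,0],
    [16,-0.8,0,1.5,0],
    [24,-0.8,0,1.5,0],
    [30,-0.8,0,1.5,0],
    [30,-0.8,0,1.5,0],
  ],
  squeeze=3,
)

```text
clock: 13.37
position: [0.5409, -0.0538, 0.1619]
tcp_rot: [-0.0, 0.039, 0.999, 0.0]
wrist_force: [0.4, 0.1, -0.6]
width: 0.314
grip_force: 0.0
```

```bash
python3 -c "
from h import *
ft();m,p,d=grab('wrist');cv2.imwrite('pics/w3.png',cv2.resize(p[180:310,200:370],None,fx=4,fy=4,interpolation=cv2.INTER_CUBIC)[:,:,::-1])"
```

```text
t 13.37 pos [ 0.5409 -0.0538  0.1619] toolx 175.58 tilt [-0.  0. -1.] F [ 0.44  0.11 -0.57] M [ 0.08 -0.09  0.06] w 29.5 g 0.0
tool F [-0.43  0.15  0.57] M [-0.09 -0.09 -0.06] along 80.4 left 118.1
```

View pics/w3.png

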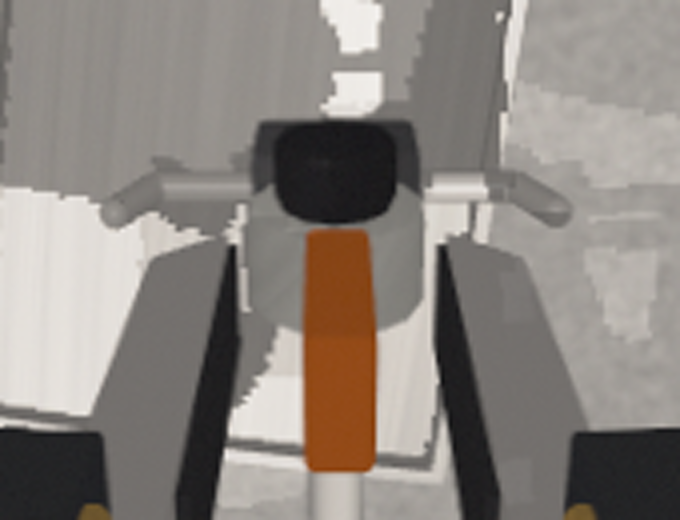

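The crop shows the tab (340,350) free between the open fingers and the collar (335,230) right behind the knob (335,175). I'll retreat straight up, then back, and check from the side.

servo_tool(
  moves=[
    [30,0,0,-5,0],
    [30,0,0,-20,0],
    [30,0,0,-50,0],
    [30,0,0,-90,0],
    [30,0,0,-130,0],
    [30,0,0,-130,0],
    [30,0,0,-130,0],
    [30,0,0,-130,0],
  ],
)

```text
clock: 14.08
position: [0.5409, -0.0538, 0.292]
tcp_rot: [0.0, 0.039, 0.999, 0.0]
wrist_force: [-0.6, -0.5, -1.1]
width: 0.32
grip_force: 0.0
```

```bash
python3 - <<'E'
from h import *
ft();m,p,d=grab('wrist');m2,p2,d2=grab('scene')
def cr(q,u0,u1,v0,v1):return cv2.resize(q[v0:v1,u0:u1],(390,390),interpolation=cv2.INTER_CUBIC)
cv2.imwrite('pics/f.png',np.hstack([cr(p,220,350,160,290),cr(p2,205,305,155,255)])[:,:,::-1])
hsv=cv2.cvtColor(p,cv2.COLOR_RGB2HSV)
k,l,s,c=cv2.connectedComponentsWithStats(cv2.inRange(hsv,(6,150,60),(22,255,255)))
for i in range(1,k):
    if s[i,4]>60 and c[i][1]<300:
        v,u=np.nonzero(l==i);dd=d[v,u];print(s[i],c[i],wplane(m,*c[i],.185).round(4))
E
```

```text
t 14.08 pos [ 0.5409 -0.0538  0.292 ] toolx 175.58 tilt [ 0.  0. -1.] F [-0.63 -0.52 -1.11] M [ 0.02 -0.16 -0.04] w 30.1 g 0.0
tool F [ 0.59 -0.57  1.11] M [-0.03 -0.16  0.04] along 80.5 left 118.2
[280 192  10  33 313] [284.33546326 208.21405751] [ 0.5415 -0.0529  0.185 ]
```

View pics/f.png

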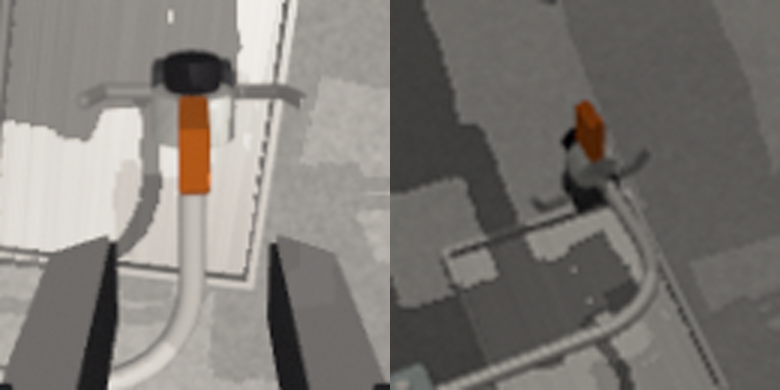

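The left view shows the collar seated against the knob (190,72), and both views show the hanger upright and the fingers clear. From my position estimates the bore is about 103 mm from the bend, against the required 98.5 mm. Handing in.

```bash
python3 -c "
from plant import arm
print(arm.finish_job())"
```

```text
the job is handed in; nothing more can be done
None
```

I slid the hanger round the bend until its collar stopped firmly against the black knob, let go, left it hanging with the gripper clear, and handed in at about 14 s; wrist forces stayed under about 7 N at every check, and no verdict came back.

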